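# Crank open the orange self-service bin

### The arm

A 6-joint arm with a two-finger parallel gripper is mounted at the origin on the work surface. World frame = base frame: x ahead of the robot, y to its left, z up, the work surface at z = 0. Lengths are in m, angles in degrees, forces in N, time in s.
With the tool pointing down it reaches from about 0.4 to 0.825 m from the base axis. Payload 7 kg.
Tool frame: the origin (TCP) lies midway between the tips of the shut fingers; the grasp point (between the pads) lies 19 mm behind it (r.hold_point_z is the distance from the TCP to the grasp point, in m); y points along the fingers, z is the direction in which the jaws open and shut, and the axes are right-handed (so a half turn about y gives the same grasp; the last joint's range is limited). The gripper opens to 88 mm and grips with 3 to 60 N. Pads are 19 mm wide; open, the fingers measure 130 mm over their backs; the gripper's body (78 mm by 193 mm) begins 47 mm behind the grasp point.
Start: joints at [-55.972, 20.546, 0.682, 0, -70.136, -16.507], TCP at [0.203, -0.644, 0.227] pointing down, gripper open.
Joint ranges: [-176.03, 176.03], [-82.01, 121.73], [-58.28, 71.71], [-173.87, 95.51], [-174.79, -0.11], [-173.66, 173.66]. Speed limits (degrees/s): [136.94, 136.94, 172.46, 180, 180, 180].

### API

Orientations are given as [roll, pitch, yaw] about the fixed x, y, z axes, in that order (R = Rz(yaw) Ry(pitch) Rx(roll)).
In Python, from plant import r, imaging gives the robot as it stands.
- The arm moves only by the tool drive_tool, never from a script. Its argument "deltas" is a list of rows, each a list of 6 numbers: the shift along the world's x, y, z in cm, then the turn, a rotation vector about the world's x, y, z in rad. In form: [[tx, ty, tz, rx, ry, rz], ...]. A call has exactly 8 rows; each row is the pose to reach, as a shift and turn from the pose commanded when the call began; what a row does not reach only later rows make up. A row lasts 1/12 s, in which the tool goes at most 41.7 mm and 7.16 degrees, less where a joint would pass 70% of its speed; a pose out of reach is approached as far as the arm can. A call with a gripper value outside its range is refused whole. "claw" is the opening, from 0 (shut) to 1 (fully open), set as the call begins (left out, the last holds). The fingers move at their own pace and stop on an object; "squeeze" is the grip in N (left out, the last holds). Time passes only in rows, so rows that repeat a pose let the fingers close, or fill a call up. It gives the time, the measured TCP pose, the force and the opening at its end, in the units of the state.
- r.get_state(): the state, without advancing time (a new reading comes with each control period).
- imaging.capture(name): name is "scene" or "top" or "wrist"; returns the picture (384x512x3 uint8, red, green, blue); there is no depth.
- imaging.get_calibration(name): a dict with "mtx" (3x3 intrinsics, pixels), "R" (3x3) and "t" (3): a world point X has camera coordinates R X + t; the wrist camera has in their place "T_tool_cam" (4x4, takes a point from camera to tool coordinates, whose origin is the TCP and whose axes are the tool frame's). Camera axes: x right, y down, z forward; pixel columns grow to the right and rows downward; lengths in m; the calibration is good to about 2 mm. The wrist camera is an equidistant fisheye: a pixel r from the principal point sees the ray r / f radians off the axis. A picture is of the moment at which its call begins: read the wrist's pose just before it. get_calibration takes no time and is no camera call.
- r.close_job(): hands the job in, once; it reports no verdict.
Trained networks look in the newest picture that a camera, given by its name, has taken for a name from the list of things; names that differ only in an ending like _2 or _b are one class to them, and where a whole thing is asked for, a point or a joint stands for the part that bears it (a point fixed in the world has none). Each returns a list of dicts, best first, with "score" (0 to 1); they miss things now and then, are a little off and sometimes report something else, mostly with a low value. They report only what shows in the picture. A call takes as long as a camera call.
- imaging.search_frame(camera, label): "bbox" ([left, top, right, bottom] in pixels, round what is visible of it).
- imaging.outline_of(camera, label): "region" (384x512 bool, what is visible of it) and "bbox" ([left, top, right, bottom] in pixels, round what is visible of it).
- imaging.landmark_of(camera, label): "position" ([column, row] in pixels: a listed point, or the origin of a listed thing).
The state is a dict: "time_s": time; "joints": joint angles; "qd": joint speeds; "joint_torque": joint torques, N m; "tcp_pos": TCP position; "eef_rot": TCP orientation; "contact_force": force on the tool from outside, world axes, zero at the start; "moment": the same for the moment, N m; "gripper_width": finger opening in m.
Only numpy, scipy, OpenCV 4.12 (cv2) and the standard library are available. Lean on these libraries where they do the work, as an engineer would, in place of code of your own. Each camera call takes 0.05 s, during which the arm holds its last target.

### The job

Open the orange bin on the shop counter for the day: swing the folded crank on its handwheel all the way out until it snaps straight out past the rim, then turn the wheel clockwise by half a turn, to its stop, so that the orange shutter is fully open. Leave the crank out and let go of it; do not work the crank or wheel of the blue bin next to it.

Things in the scene. Friction and masses are not known exactly. Their poses are not given: they have to be found in the camera images.
- orange_bin: Fixed bin, orange shutter. Origin: on the table under the handwheel's upright axis; x points to the bin (away from the robot), y left, z up. Grey housing 150 x 170 x 60 mm at the origin, steel wheel 116 mm across on it, top z 80; bin 170 x 180 mm at x +165; all but the crank below 94. The crank arm (20 wide, z 93 to 103) turns on a pivot on the wheel, 45 mm off the axis: at the start at (0, -45) mm.
- orange_knob (a point): Top centre (z 150 mm) of the crank's upright orange grip: 24 mm across, z 105 to 150, 50 mm from the pivot; spins freely on the arm, so the hand need not turn. In the bin's frame: folded at (0, 5) mm, over the hub; swings out round the pivot by the robot's side (-x) to (0, -95); then with the wheel clockwise, 95 mm from its axis, by the robot's side to (0, 95).
- orange_crank (a joint): Angle of the crank arm on the wheel, rad, growing anticlockwise from above: 0 folded inward over the hub, pi (a stop) straight out, latched. Moves easily (1 to 2 N at the grip) but for a spring catch inside the wheel, which resists from 2.2 to 2.7 (up to 8 N at the grip), then snaps it home to pi and holds it there. A stop finger under the arm blocks the wheel (30 degrees play at most) until the crank is straight out.
- orange_wheel (a joint): Angle of the orange bin's wheel, rad: 0 at the start (a stop; no anticlockwise turn), growing clockwise from above to pi (a stop). It stays where it is left; friction 0.2 N m, 2 to 3 N at the swung-out grip. It drives the orange shutter: 0 shut, pi fully open (slid 110 mm away from the wheel).
- blue_knob (a point): Top centre, 150 mm above the table, of the blue grip of a second bin of the same build and size, with blue shutter, its crank folded too, standing to the left or right of the orange one. A bystander, to be left folded and shut.

How it is judged:
By the outcome, as a careful person would: the job done as asked, in the order asked, and still so for the second after the job is handed in, with the robot touching nothing.
It also fails if it takes over 51 s, if anything falls off the work surface, if the arm or the gripper's body presses on something with over 40 N, if the wrist force passes 120 N, or if a joint passes its speed limit or range.

## Working session

There is one attempt and no reset: what is moved stays moved. The work goes in short steps, Python scripts to look and compute and a tool call to move; the robot and the scene stay as the last step left them, time stands still between calls to the robot, and variables do not carry over. Pictures are saved under pics/ and viewed, and the job is handed in when it is done.

Besides the shell and the picture viewer there is one more tool, called after "Call:" in YAML: its name, and indented under it one key for each argument. drive_tool: Moves the arm, as the interface text tells. Its arguments: {"type":"object","properties":{"deltas":{"type":"array"},"claw":{"type":"number"},"squeeze":{"type":"number"}},"required":["deltas"]}

```bash
mkdir -p pics; cat > h.py <<'E'
import numpy as np, cv2
from plant import r, imaging
def ray(cam,p):
    c=imaging.get_calibration(cam);K=np.array(c["mtx"]);R=np.array(c["R"]);t=np.array(c["t"])
    d=np.linalg.inv(K)@[p[0],p[1],1]; return -R.T@t, R.T@d
def at_z(cam,p,z):
    o,d=ray(cam,p); return o+d*(z-o[2])/d[2]
def proj(cam,X):
    c=imaging.get_calibration(cam);K=np.array(c["mtx"]);v=K@(np.array(c["R"])@X+np.array(c["t"]));return v[:2]/v[2]
def save(n,img): cv2.imwrite("pics/"+n,cv2.cvtColor(img,cv2.COLOR_RGB2BGR))
E
python3 - <<'E'
from h import *
s=r.get_state();print(s["time_s"],s["tcp_pos"],s["eef_rot"],s["contact_force"],s["gripper_width"],r.hold_point_z)
for c in ["scene","top"]:
    save(c+"0.png",imaging.capture(c))
    for l in ["orange_knob","blue_knob","orange_bin"]:
        for q in imaging.landmark_of(c,l)[:3]:
            print(c,l,q["score"],q["position"],at_z(c,q["position"],0 if "bin" in l else .15))
E
```

```text
0.0 [ 0.20302971 -0.64323117  0.22562458] [-8.99053295e+01  9.90062578e-03  1.75139343e+01] [-0.1542071  -0.57241268  0.88523296] 0.08754779326319896 0.0188
scene orange_knob 0.68 [217.6, 113.5] [ 0.53194057 -0.24058817  0.15      ]
scene blue_knob 0.67 [322.2, 270.4] [0.58104434 0.22680202 0.15      ]
scene orange_bin 0.75 [220.2, 161.8] [ 0.54320194 -0.23157877  0.        ]
top orange_knob 0.57 [375.0, 200.1] [ 0.53274854 -0.22717551  0.15      ]
top blue_knob 0.53 [119.2, 185.4] [0.57488896 0.23074831 0.15      ]
top orange_bin 0.83 [358.4, 210.2] [ 0.53157409 -0.23104731  0.        ]
```

View pics/scene0.png

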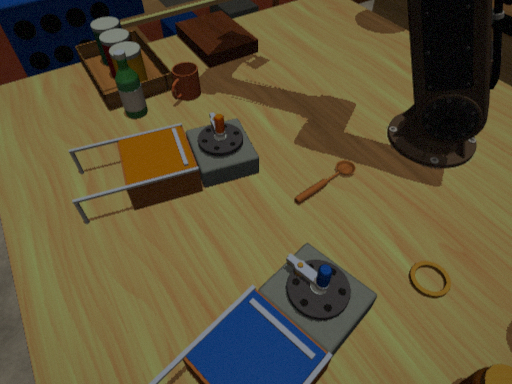

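View pics/top0.png

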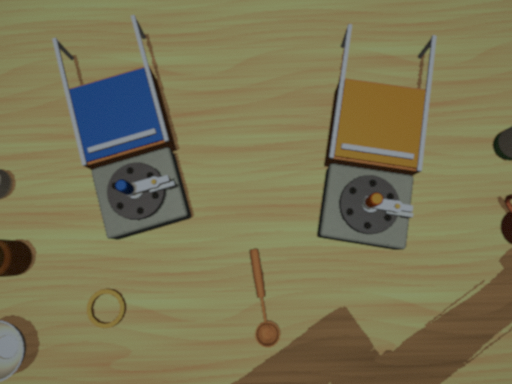

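Orange bin is on the right (top view: knob ~(375,200), arm pointing right, housing roughly (320–414,165–248)). I'll refine the axis and yaw.

```bash
python3 - <<'E'
from h import *
img=cv2.imread("pics/top0.png")
c=cv2.resize(img[155:260,300:430],None,fx=6,fy=6,interpolation=cv2.INTER_CUBIC);cv2.imwrite("pics/topc.png",c[:600])
img=cv2.imread("pics/scene0.png")
c=cv2.resize(img[95:195,170:270],None,fx=6,fy=6,interpolation=cv2.INTER_CUBIC);cv2.imwrite("pics/scenec.png",c)
E
```

```text
(no output)
```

View pics/topc.png

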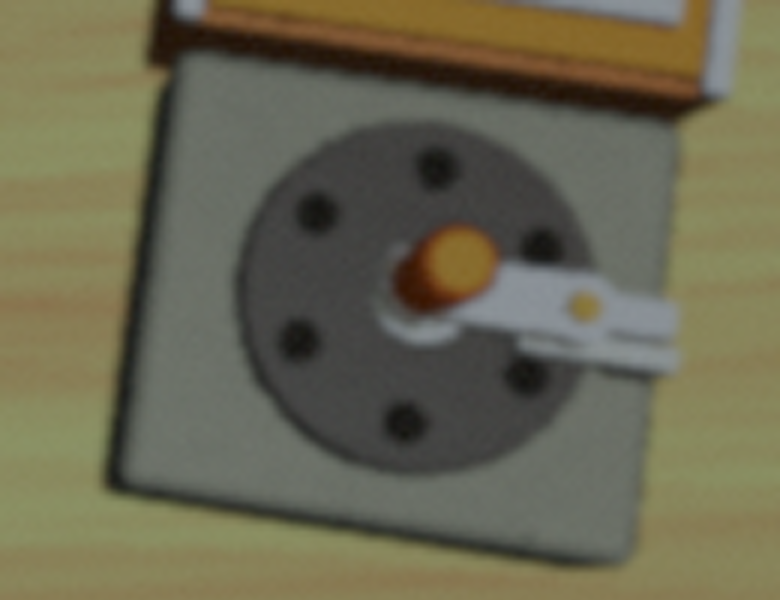

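View pics/scenec.png

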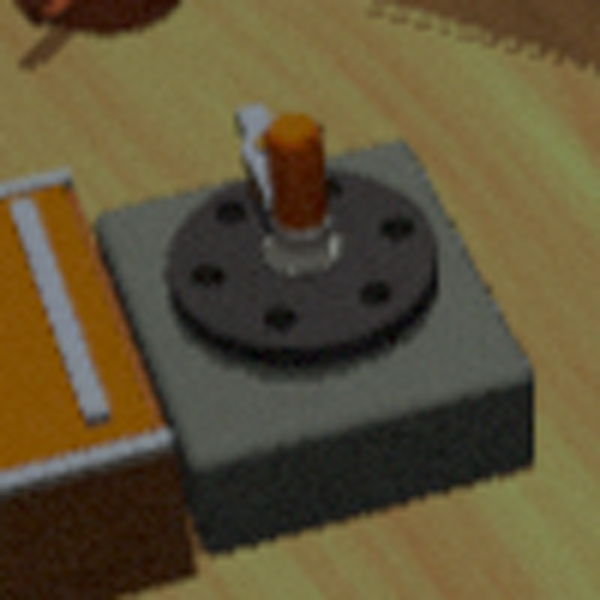

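```bash
python3 - <<'E'
from h import *
T=lambda p:(300+(p[0]+.5)/6-.5,155+(p[1]+.5)/6-.5)
S=lambda p:(170+(p[0]+.5)/6-.5,95+(p[1]+.5)/6-.5)
print("wheel top",at_z("top",T((418,297)),.08),"scene",at_z("scene",S((302,260)),.08))
print("knob top",at_z("top",T((463,258)),.15),"scene",at_z("scene",S((296,130)),.15))
print("pivot top",at_z("top",T((584,306)),.104))
C=[at_z("top",T(p),.06)[:2] for p in [(178,50),(118,487),(630,565),(682,122)]]
print(np.array(C),np.mean(C,0))
for a,b,k in [(1,0,0),(2,3,0),(1,2,90),(0,3,90)]:
    d=C[b]-C[a];print(np.degrees(np.arctan2(d[1],d[0]))+k,np.linalg.norm(d))
E
```

```text
wheel top [ 0.53433872 -0.23440453  0.08      ] scene [ 0.53600942 -0.23303864  0.08      ]
knob top [ 0.53713598 -0.23055885  0.15      ] scene [ 0.53421701 -0.22953684  0.15      ]
pivot top [ 0.52696807 -0.27938788  0.104     ]
[[ 0.62285075 -0.16537403]
 [ 0.47720275 -0.13772381]
 [ 0.44701021 -0.30157841]
 [ 0.59238825 -0.33037434]] [ 0.53486299 -0.23376265]
-10.749273039194044 0.14824937217026096
-11.203906860298607 0.1482024879350814
-10.44044874121171 0.16661307890062446
-10.460215874845346 0.1677887471712881
```

```bash
python3 - <<'E'
from h import *
for n,p in dict(bottlebase=(135,115),mugbase=(187,97),block_near=(218,64),block_r=(257,47),block_l=(178,38)).items(): print(n,at_z("scene",p,0.0))
O=np.array([.535,-.234]);y=np.radians(-10.6);R=np.array([[np.cos(y),-np.sin(y)],[np.sin(y),np.cos(y)]])
k0=O+R@[0,.005]
print("k0",k0)
for a in np.linspace(0,np.pi,13): print("crank %.2f"%a,np.round((O+R@(np.array([0,-.045])+.05*np.array([-np.sin(a),np.cos(a)]))-k0)*100,2))
k1=O+R@[0,-.095]
for a in np.linspace(0,np.pi,19): print("wheel %.2f"%a,np.round((O+R@(.095*np.array([-np.sin(a),-np.cos(a)]))-k1)*100,2))
E
```

```text
bottlebase [ 0.66805709 -0.54840365  0.        ]
mugbase [ 0.49483528 -0.54746065  0.        ]
block_near [ 0.31923637 -0.66780955  0.        ]
block_r [ 0.1415129 -0.6936249  0.       ]
block_l [ 0.36204088 -0.91699861  0.        ]
k0 [ 0.53591976 -0.22908532]
crank 0.00 [0. 0.]
crank 0.26 [-1.3   0.07]
crank 0.52 [-2.58 -0.2 ]
crank 0.79 [-3.74 -0.79]
crank 1.05 [-4.72 -1.66]
crank 1.31 [-5.43 -2.75]
crank 1.57 [-5.83 -3.99]
crank 1.83 [-5.91 -5.3 ]
crank 2.09 [-5.64 -6.58]
crank 2.36 [-5.05 -7.74]
crank 2.62 [-4.17 -8.71]
crank 2.88 [-3.08 -9.42]
crank 3.14 [-1.84 -9.83]
wheel 0.00 [0. 0.]
wheel 0.17 [-1.59  0.45]
wheel 0.35 [-3.09  1.16]
wheel 0.52 [-4.43  2.12]
wheel 0.70 [-5.59  3.31]
wheel 0.87 [-6.53  4.67]
wheel 1.05 [-7.21  6.18]
wheel 1.22 [-7.62  7.79]
wheel 1.40 [-7.75  9.44]
wheel 1.57 [-7.59 11.09]
wheel 1.75 [-7.15 12.68]
wheel 1.92 [-6.43 14.17]
wheel 2.09 [-5.47 15.52]
wheel 2.27 [-4.28 16.68]
wheel 2.44 [-2.92 17.61]
wheel 2.62 [-1.41 18.3 ]
wheel 2.79 [ 0.2  18.71]
wheel 2.97 [ 1.85 18.84]
wheel 3.14 [ 3.5  18.68]
```

Call:
drive_tool:
  deltas:
    - [2,2.5,0,0,0,0]
    - [4,5,0,0,0,0]
    - [6,7.5,0,0,0,0]
    - [8.5,10.5,0,0,0,0]
    - [11,13.5,0,0,0,0]
    - [13.5,16.5,0,0,0,0]
    - [16,20,0,0,0,0]
    - [18,22.5,0,0,0,0]
  claw: 1
  squeeze: 30

```text
time_s: 1.07
tcp_pos: [0.3843, -0.4165, 0.2269]
eef_rot: [-90.0, -0.0, 17.5]
contact_force: [1.3, -1.2, 1.2]
gripper_width: 0.0876
```

Call:
drive_tool:
  deltas:
    - [2.5,3,0,0,0,0]
    - [5,6,0,0,0,0]
    - [7.5,9,0,0,0,0]
    - [10,12,0,0,0,0]
    - [12.5,15,0,0,0,0]
    - [14.5,18,0,0,0,0]
    - [15.3,18.9,0,0,0,0]
    - [15.3,18.9,0,0,0,0]

```text
time_s: 1.73
tcp_pos: [0.538, -0.2273, 0.2264]
eef_rot: [-90.0, -0.0, 17.7]
contact_force: [-0.6, -0.6, -0.4]
gripper_width: 0.0877
```

```bash
python3 - <<'E'
from h import *
s=r.get_state();print(s["time_s"],s["tcp_pos"],s["eef_rot"],s["contact_force"])
save("wrist1.png",imaging.capture("wrist"))
q=imaging.landmark_of("wrist","orange_knob")
from scipy.spatial.transform import Rotation as Ro
c=imaging.get_calibration("wrist");K=np.array(c["mtx"]);T=np.array(c["T_tool_cam"])
Rt=Ro.from_euler("xyz",s["eef_rot"],degrees=True).as_matrix()
for d in q[:2]:
    u=(np.array(d["position"])-K[:2,2])/[K[0,0],K[1,1]];th=np.linalg.norm(u)
    v=np.r_[np.sin(th)*u/max(th,1e-9),np.cos(th)]
    w=Rt@T[:3,:3]@v;o=Rt@T[:3,3]+s["tcp_pos"]
    print(d["score"],d["position"],o+w*(.15-o[2])/w[2])
E
```

```text
1.7333 [ 0.53795754 -0.22732407  0.22641529] [-9.00005991e+01 -1.27630532e-02  1.77227397e+01] [-0.56517212 -0.63459849 -0.37138235]
0.63 [250.7, 200.3] [ 0.53791257 -0.23017398  0.15      ]
```

View pics/wrist1.png

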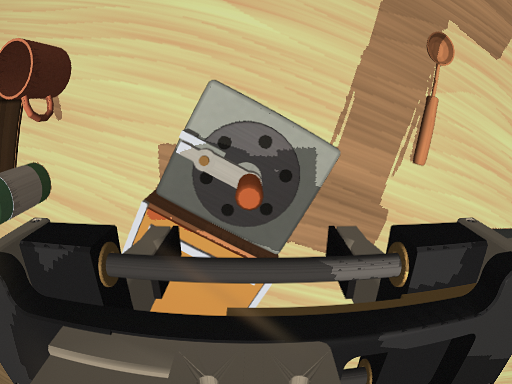

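The wrist view shows the knob top at (250,198), agreeing within about 2 mm with my estimate. I'll descend and grip.

Call:
drive_tool:
  deltas:
    - [-0.1,-0.1,-2,0,0,0]
    - [-0.1,-0.2,-4,0,0,0]
    - [-0.1,-0.2,-6,0,0,0]
    - [-0.1,-0.2,-8,0,0,0]
    - [-0.1,-0.2,-10,0,0,0]
    - [-0.1,-0.2,-11.4,0,0,0]
    - [-0.1,-0.2,-11.4,0,0,0]
    - [-0.1,-0.2,-11.4,0,0,0]

```text
time_s: 2.5
tcp_pos: [0.5342, -0.2328, 0.1124]
eef_rot: [-90.0, 0.1, 17.4]
contact_force: [0.7, 0.6, 1.2]
gripper_width: 0.0877
```

Call:
drive_tool:
  deltas:
    - [0,0,0,0,0,0]
    - [0,0,0,0,0,0]
    - [0,0,0,0,0,0]
    - [0,0,0,0,0,0]
    - [0,0,0,0,0,0]
    - [0,0,0,0,0,0]
    - [0,0,0,0,0,0]
    - [0,0,0,0,0,0]
  claw: 0
  squeeze: 30

```text
time_s: 3.17
tcp_pos: [0.5352, -0.2316, 0.1126]
eef_rot: [-90.0, -0.0, 17.5]
contact_force: [-0.6, -1.0, -0.5]
gripper_width: 0.0403
```

Call:
drive_tool:
  deltas:
    - [0,0,0,0,0,0]
    - [0,0,0,0,0,0]
    - [0,0,0,0,0,0]
    - [0,0,0,0,0,0]
    - [0,0,0,0,0,0]
    - [0,0,0,0,0,0]
    - [0,0,0,0,0,0]
    - [0,0,0,0,0,0]

```text
time_s: 3.83
tcp_pos: [0.5352, -0.2319, 0.1125]
eef_rot: [-90.0, 0.0, 17.5]
contact_force: [0.4, -5.1, -1.0]
gripper_width: 0.0232
```

Call:
drive_tool:
  deltas:
    - [-0.6,0.05,0,0,0,0]
    - [-1.3,0.0,0,0,0,0]
    - [-2.0,-0.1,0,0,0,0]
    - [-2.6,-0.2,0,0,0,0]
    - [-3.2,-0.5,0,0,0,0]
    - [-3.75,-0.8,0,0,0,0]
    - [-4.25,-1.2,0,0,0,0]
    - [-4.7,-1.65,0,0,0,0]

```text
time_s: 4.5
tcp_pos: [0.4882, -0.2482, 0.1126]
eef_rot: [-90.0, -0.1, 17.5]
contact_force: [6.4, -1.1, -5.2]
gripper_width: 0.023
```

Call:
drive_tool:
  deltas:
    - [-0.4,-0.5,0,0,0,0]
    - [-0.7,-1.1,0,0,0,0]
    - [-0.95,-1.7,0,0,0,0]
    - [-1.1,-2.35,0,0,0,0]
    - [-1.2,-3.0,0,0,0,0]
    - [-1.2,-3.65,0,0,0,0]
    - [-1.1,-4.3,0,0,0,0]
    - [-0.95,-4.9,0,0,0,0]

```text
time_s: 5.17
tcp_pos: [0.4784, -0.2976, 0.1125]
eef_rot: [-90.0, 0.0, 17.5]
contact_force: [3.2, 4.5, -1.3]
gripper_width: 0.0226
```

Call:
drive_tool:
  deltas:
    - [0.25,-0.6,0,0,0,0]
    - [0.6,-1.2,0,0,0,0]
    - [1.0,-1.7,0,0,0,0]
    - [1.5,-2.15,0,0,0,0]
    - [2.0,-2.55,0,0,0,0]
    - [2.6,-2.9,0,0,0,0]
    - [3.2,-3.1,0,0,0,0]
    - [3.8,-3.3,0,0,0,0]

```text
time_s: 5.83
tcp_pos: [0.515, -0.3296, 0.1119]
eef_rot: [-89.8, 0.2, 17.5]
contact_force: [-0.6, 8.5, 2.6]
gripper_width: 0.0227
```

Call:
drive_tool:
  deltas:
    - [0.2,0,0,0,0,0]
    - [0.3,0,0,0,0,0]
    - [0.3,0,0,0,0,0]
    - [0.3,0,0,0,0,0]
    - [0,0,0,0,0,0]
    - [0,0,0,0,0,0]
    - [0,0,0,0,0,0]
    - [0,0,0,0,0,0]

```text
time_s: 6.5
tcp_pos: [0.5162, -0.3297, 0.112]
eef_rot: [-89.9, 0.1, 17.5]
contact_force: [0.6, 6.8, 0.6]
gripper_width: 0.023
```

```bash
python3 - <<'E'
from h import *
s=r.get_state();print(s["time_s"],s["tcp_pos"],s["contact_force"],s["gripper_width"])
a=imaging.capture("scene");b=imaging.capture("wrist")
save("s2.png",cv2.resize(a[90:200,150:290],None,fx=5,fy=5,interpolation=cv2.INTER_CUBIC));save("w2.png",b)
E
```

```text
6.5 [ 0.51620612 -0.32974705  0.11201218] [0.63180834 6.83369441 0.60252398] 0.022989326720984606
```

View pics/s2.png

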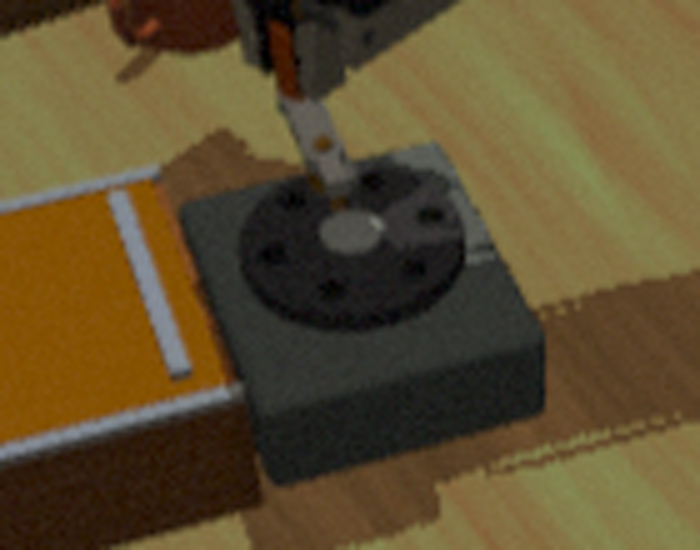

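View pics/w2.png

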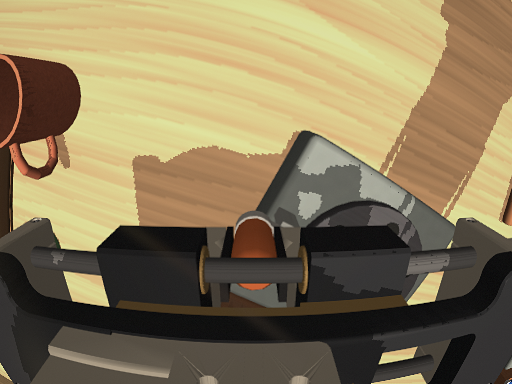

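The crank is straight out along the pivot line, with the knob within 3 mm of the expected latched spot. Now I'll turn the wheel.

```bash
python3 - <<'E'
import numpy as np
O=np.array([.535,-.234]);y=np.radians(-10.6);R=np.array([[np.cos(y),-np.sin(y)],[np.sin(y),np.cos(y)]])
p=lambda d:100*(O+R@(.095*np.array([-np.sin(np.radians(d)),-np.cos(np.radians(d))])))
for k in range(3): print([list(np.round(p(60*k+7.5*(i+1))-p(60*k),2)) for i in range(8)])
E
```

```text
[[np.float64(-1.2), np.float64(0.31)], [np.float64(-2.36), np.float64(0.77)], [np.float64(-3.44), np.float64(1.38)], [np.float64(-4.43), np.float64(2.12)], [np.float64(-5.32), np.float64(2.99)], [np.float64(-6.09), np.float64(3.97)], [np.float64(-6.72), np.float64(5.04)], [np.float64(-7.21), np.float64(6.18)]]
[[np.float64(-0.34), np.float64(1.2)], [np.float64(-0.51), np.float64(2.43)], [np.float64(-0.53), np.float64(3.67)], [np.float64(-0.38), np.float64(4.9)], [np.float64(-0.07), np.float64(6.11)], [np.float64(0.39), np.float64(7.26)], [np.float64(1.0), np.float64(8.34)], [np.float64(1.75), np.float64(9.34)]]
[[np.float64(0.87), np.float64(0.89)], [np.float64(1.85), np.float64(1.66)], [np.float64(2.91), np.float64(2.29)], [np.float64(4.06), np.float64(2.78)], [np.float64(5.25), np.float64(3.11)], [np.float64(6.48), np.float64(3.29)], [np.float64(7.73), np.float64(3.3)], [np.float64(8.96), np.float64(3.16)]]
```

Call:
drive_tool:
  deltas:
    - [-1.2,0.4,0,0,0,0]
    - [-2.35,0.9,0,0,0,0]
    - [-3.45,1.5,0,0,0,0]
    - [-4.4,2.25,0,0,0,0]
    - [-5.3,3.1,0,0,0,0]
    - [-6.1,4.1,0,0,0,0]
    - [-6.7,5.2,0,0,0,0]
    - [-7.2,6.35,0,0,0,0]

```text
time_s: 7.27
tcp_pos: [0.4457, -0.2668, 0.1121]
eef_rot: [-90.0, -0.1, 17.5]
contact_force: [10.0, 1.1, -12.1]
gripper_width: 0.0229
```

Call:
drive_tool:
  deltas:
    - [-0.25,1.2,0,0,0,0]
    - [-0.4,2.45,0,0,0,0]
    - [-0.4,3.65,0,0,0,0]
    - [-0.25,4.9,0,0,0,0]
    - [0.0,6.1,0,0,0,0]
    - [0.45,7.25,0,0,0,0]
    - [1.1,8.35,0,0,0,0]
    - [1.85,9.35,0,0,0,0]

```text
time_s: 7.93
tcp_pos: [0.464, -0.1741, 0.1121]
eef_rot: [-90.1, 0.0, 17.5]
contact_force: [8.1, -9.4, -13.3]
gripper_width: 0.0231
```

Call:
drive_tool:
  deltas:
    - [0.85,0.9,0,0,0,0]
    - [1.85,1.65,0,0,0,0]
    - [2.9,2.3,0,0,0,0]
    - [4.05,2.75,0,0,0,0]
    - [5.25,3.1,0,0,0,0]
    - [6.5,3.25,0,0,0,0]
    - [7.7,3.25,0,0,0,0]
    - [9.0,3.1,0,0,0,0]

```text
time_s: 8.6
tcp_pos: [0.5524, -0.1429, 0.112]
eef_rot: [-90.0, 0.2, 17.5]
contact_force: [-2.2, -1.6, -1.7]
gripper_width: 0.023
```

Call:
drive_tool:
  deltas:
    - [0.2,0,0,0,0,0]
    - [0.4,-0.1,0,0,0,0]
    - [0.4,-0.1,0,0,0,0]
    - [0.4,-0.1,0,0,0,0]
    - [0.4,-0.1,0,0,0,0]
    - [0.4,-0.1,0,0,0,0]
    - [0.4,-0.1,0,0,0,0]
    - [0.4,-0.1,0,0,0,0]

```text
time_s: 9.27
tcp_pos: [0.5562, -0.1434, 0.1121]
eef_rot: [-90.0, 0.1, 17.5]
contact_force: [-0.6, -4.6, -6.7]
gripper_width: 0.0229
```

```bash
python3 - <<'E'
from h import *
s=r.get_state();print(s["time_s"],s["tcp_pos"],s["contact_force"],s["gripper_width"])
a=imaging.capture("scene");b=imaging.capture("top")
save("s3.png",cv2.resize(a[70:220,60:290],None,fx=3.4,fy=3.4,interpolation=cv2.INTER_CUBIC));save("t3.png",b)
E
```

```text
9.2667 [ 0.55616681 -0.14343058  0.11212098] [-0.57331626 -4.57530605 -6.72234725] 0.02294953957978011
```

View pics/s3.png

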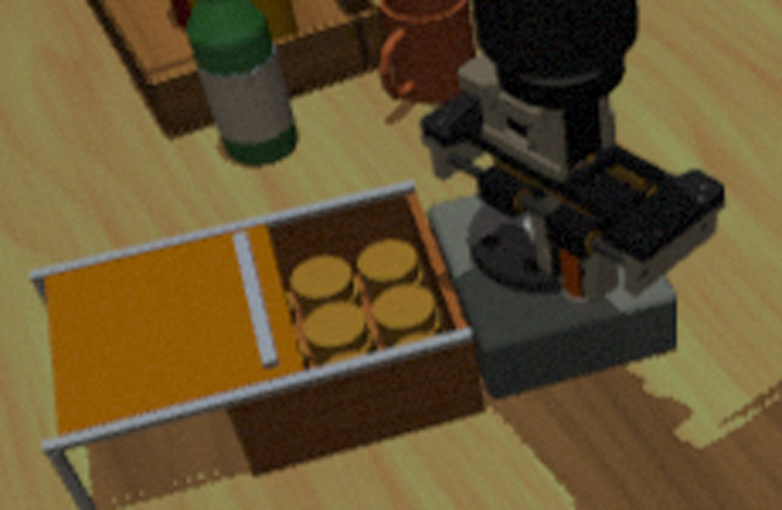

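View pics/t3.png

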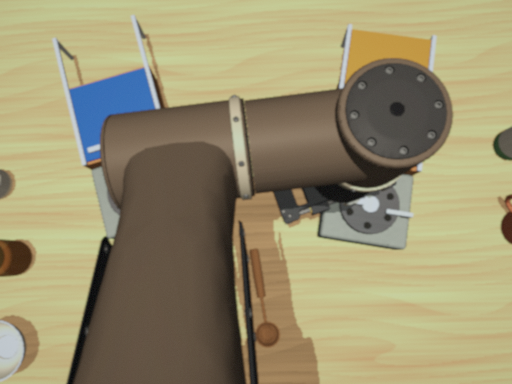

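The shutter is nearly or fully open, but no stop force has shown yet. I'll push on gently until there is resistance.

Call:
drive_tool:
  deltas:
    - [0.1,0,0,0,0,0]
    - [0.2,0,0,0,0,0]
    - [0.3,-0.1,0,0,0,0]
    - [0.4,-0.1,0,0,0,0]
    - [0.5,-0.1,0,0,0,0]
    - [0.5,-0.1,0,0,0,0]
    - [0.5,-0.1,0,0,0,0]
    - [0.5,-0.1,0,0,0,0]

```text
time_s: 10.03
tcp_pos: [0.5596, -0.1444, 0.1121]
eef_rot: [-89.9, 0.2, 17.5]
contact_force: [-6.8, -3.5, -2.9]
gripper_width: 0.0229
```

Call:
drive_tool:
  deltas:
    - [0.1,0,0,0,0,0]
    - [0.2,0,0,0,0,0]
    - [0.3,0,0,0,0,0]
    - [0.4,-0.1,0,0,0,0]
    - [0.4,-0.1,0,0,0,0]
    - [0.4,-0.1,0,0,0,0]
    - [0.4,-0.1,0,0,0,0]
    - [0.4,-0.1,0,0,0,0]

```text
time_s: 10.7
tcp_pos: [0.5622, -0.1454, 0.112]
eef_rot: [-89.9, 0.4, 17.5]
contact_force: [-11.2, -2.3, 1.5]
gripper_width: 0.0227
```

Resistance rises to 11 N against the 2–3 N friction, so the wheel is at its stop. Releasing.

Call:
drive_tool:
  deltas:
    - [0,0,0,0,0,0]
    - [0,0,0,0,0,0]
    - [0,0,0,0,0,0]
    - [0,0,0,0,0,0]
    - [0,0,0,0,0,0]
    - [0,0,0,0,0,0]
    - [0,0,0,0,0,0]
    - [0,0,0,0,0,0]
  claw: 1

```text
time_s: 11.37
tcp_pos: [0.5663, -0.1452, 0.1126]
eef_rot: [-90.0, -0.0, 17.5]
contact_force: [0.6, 0.5, 0.0]
gripper_width: 0.0707
```

Call:
drive_tool:
  deltas:
    - [0,0,0.5,0,0,0]
    - [0,0,2,0,0,0]
    - [0,0,4,0,0,0]
    - [0,0,6,0,0,0]
    - [0,0,8,0,0,0]
    - [0,0,10,0,0,0]
    - [0,0,12,0,0,0]
    - [0,0,14,0,0,0]

```text
time_s: 12.03
tcp_pos: [0.566, -0.1452, 0.2541]
eef_rot: [-90.0, -0.0, 17.5]
contact_force: [0.4, 0.9, -0.0]
gripper_width: 0.0876
```

Call:
drive_tool:
  deltas:
    - [-2,0,0,0,0,0]
    - [-5,-1,0,0,0,0]
    - [-8,-2,0,0,0,0]
    - [-10,-4,0,0,0,0]
    - [-12,-7,0,0,0,0]
    - [-14,-10,0,0,0,0]
    - [-15,-12,0,0,0,0]
    - [-15,-12,0,0,0,0]

```text
time_s: 12.7
tcp_pos: [0.4142, -0.2676, 0.2533]
eef_rot: [-90.0, -0.0, 17.4]
contact_force: [-0.1, 0.3, -0.2]
gripper_width: 0.0875
```

```bash
python3 - <<'E'
from h import *
s=r.get_state();print(s["time_s"],s["tcp_pos"],s["contact_force"],s["gripper_width"])
a=imaging.capture("scene");b=imaging.capture("top")
for c in ["scene","top"]:
  for q in imaging.landmark_of(c,"orange_knob")[:2]: print(c,q["score"],q["position"],at_z(c,q["position"],.15))
save("s4.png",cv2.resize(a[70:220,60:290],None,fx=3.4,fy=3.4,interpolation=cv2.INTER_CUBIC));save("t4.png",b)
O=np.array([.535,-.234])
E
```

```text
12.7 [ 0.41421571 -0.26761916  0.25326397] [-0.14707773  0.32499737 -0.23131819] 0.08747891588214123
scene 0.69 [229.4, 135.0] [ 0.54595843 -0.15663529  0.15      ]
```

View pics/s4.png

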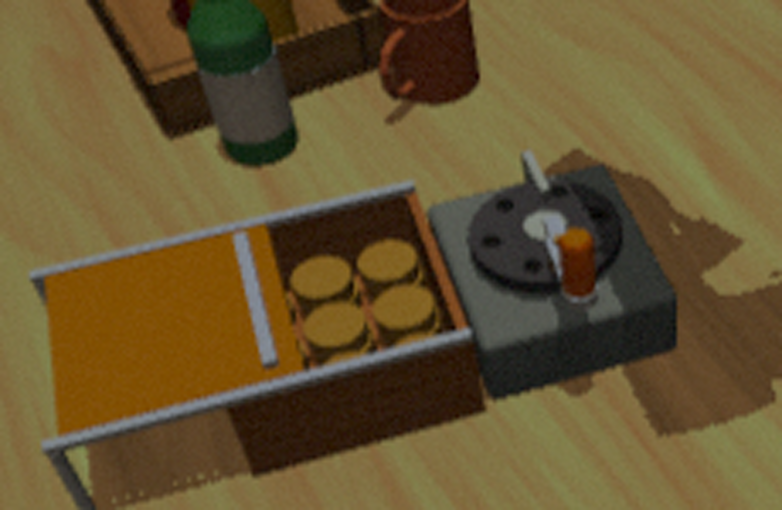

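View pics/t4.png

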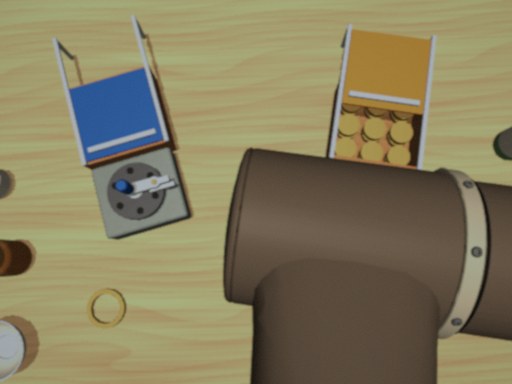

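Call:
drive_tool:
  deltas:
    - [-2,-4,0,0,0,0]
    - [-4,-8,0,0,0,0]
    - [-6,-12,0,0,0,0]
    - [-8,-16,0,0,0,0]
    - [-9,-20,0,0,0,0]
    - [-10,-23,0,0,0,0]
    - [-10,-23,0,0,0,0]
    - [-10,-23,0,0,0,0]

```text
time_s: 13.57
tcp_pos: [0.3159, -0.4964, 0.2514]
eef_rot: [-89.9, 0.1, 17.4]
contact_force: [-0.2, -0.8, -0.3]
gripper_width: 0.0876
```

```bash
python3 - <<'E'
from h import *
b=imaging.capture("top")
for q in imaging.landmark_of("top","orange_knob")[:2]: print(q["score"],q["position"],at_z("top",q["position"],.15))
c=b[10:260,290:450];save("t5.png",cv2.resize(c[0:],None,fx=2.4,fy=2.4,interpolation=cv2.INTER_CUBIC))
save("t5k.png",cv2.resize(b[155:255,300:430],None,fx=6,fy=6,interpolation=cv2.INTER_CUBIC))
O=np.array([.535,-.234]);y=np.radians(-10.6);R=np.array([[np.cos(y),-np.sin(y)],[np.sin(y),np.cos(y)]])
for d in (170,175,180): 
  a=np.radians(d);k=np.r_[O+R@(.095*np.array([-np.sin(a),-np.cos(a)])),.15]
  print(d,k,proj("top",k),proj("scene",k))
E
```

```text
170 [ 0.53599482 -0.13900521  0.15      ] [324.84293915 199.91949903] [237.05499299 137.80674989]
175 [ 0.54427038 -0.1394534   0.15      ] [324.84432715 195.30614944] [233.760974   139.00101318]
180 [ 0.55247538 -0.14062114  0.15      ] [325.25341749 190.73276175] [230.31909916 140.00950469]
```

View pics/t5.png

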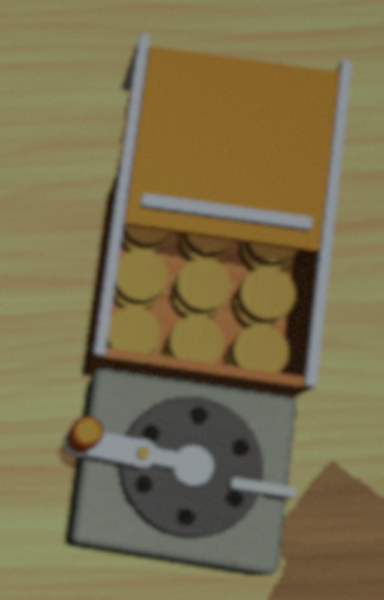

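View pics/t5k.png

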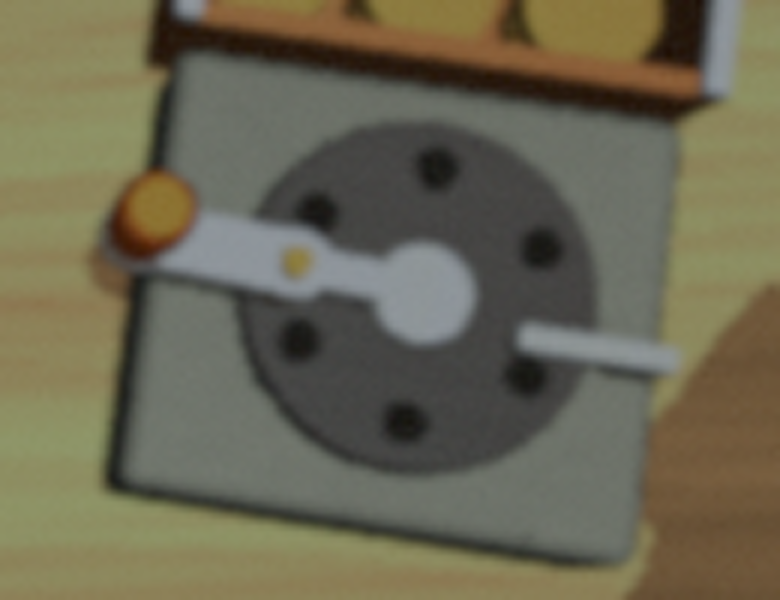

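The top view puts the grip at pixel (326,189) against a predicted (325,191) for the 180° stop. The crank is straight, the shutter is open, and the robot is clear. Handing in.

```bash
python3 - <<'E'
from h import *
print(at_z("top",(377,152),.09)-at_z("top",(384.5,98),.09))
print(r.get_state()["contact_force"]); print(r.close_job())
E
```

```text
[-0.10886644  0.02247601  0.        ]
[0.51123249 0.36058206 0.40460057]
the job is handed in; nothing more can be done
None
```

The orange bin is open and the job is handed in, at about 14 s of the 51 s allowed. I gripped the orange knob, swung the crank out until it latched, then turned the wheel clockwise half a turn to its stop. After that I let go and backed the arm away.

- **Wheel and crank:** At the stop the resistance rose to 11 N, well above the 2–3 N of friction. Afterwards the crank lay straight out, with the knob within 2 pixels of where it should be at 180°.
- **Shutter:** It had slid about 111 mm, against the 110 mm expected.
- **Blue bin:** It was still folded and shut in the second-to-last top view, and I did not go near it after that.
- **Contact:** The gripper was clear of everything and read almost no force.

Two checks did not agree cleanly:
- **Network reading:** The last network reading of the knob from the scene camera was about 17 mm off, and it found nothing in the last top view. I measured the knob by eye in the top picture instead.
- **Stop position:** The tool travelled about 10 mm past the predicted stop before the force built up. I put this down to give in the arm and slip in the grip.

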